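Spring open the burr case with its two catch buttons

TASK

Open the clear lid of the burr case on the bench with its two-button catch: set one fingertip on each of the two black buttons at the front of the case, press both down together and keep them down until the sprung lid has come right up to its stop, then let go of them. The spring does the opening: do not touch or prise the lid, do not lift, tip or shove the case, and leave the tools lying around it where they are.

Things in the scene. Friction and masses are not known exactly. Their poses are not given: they have to be found in the camera images.
- case: loose aluminium burr case, 0.9 kg, 160 mm deep (its x) by 132 mm wide (its y), flat on the bench. Its front 55 mm (-x end, towards the robot, turned up to 35 degrees) is a low open apron, plate 8 mm thick, that carries two catch buttons; behind stands the box with a clear lid, 64 mm high, burrs inside. Origin: centre of the underside; x points to the hinge at the back, y left, z up.
- button_left_top (a point): centre of the top of the left catch button (case +y side), 39 mm above the bench at rest. Black ribbed round-topped roller, 18 mm wide (case y), 20 mm long (case x), on a rocking steel arm; 64 mm in front (-x) and 27 mm left of the case's origin. Behind its centre: the arm's steel hook at 24 mm (43 mm high; swings 6 mm nearer when pressed), the lid's front at 38 mm.
- button_right_top (a point): centre of the top of the right catch button (case -y side): same as the left one, 27 mm right of the case's middle. The two centres are 54 mm apart along the case's y, with 36 mm free between the buttons and only the apron, 8 mm high, beside and in front of them.
- button_left (a joint): how far the left button is pressed, as the angle of its arm: 0 at rest, 0.32 rad fully down (the button's top is then 9 mm lower, 30 mm above the bench). Its hook lets go of the lid beyond about 0.2 rad. Sprung: moving it takes about 1.5 N, fully down about 3.5 N, and it comes back by itself when let go.
- button_right (a joint): how far the right button is pressed; the same as for the left. The lid is held as long as either hook is on it.
- lid (a joint): angle of the lid: 0 shut, 0.6 rad (34 degrees) at its stop, hinged along the back of the case. A spring lifts it, slowly because the hinge is damped: about 2 to 3 s from shut to its stop once both hooks are off. It stays up by its spring.
- lid_front (a point): middle of the upper front edge of the clear, dark-edged lid (132 mm wide, 100 mm from hinge to front, 30 mm tall skirt): 64 mm above the bench when shut; it rises to about 115 mm and moves back by about 35 mm as the lid opens.
- burr_pot: bystander: round wooden pot 58 mm across with burrs standing in it, about 75 mm high, to the left of the case; origin at the centre of its underside.
- bench_block: bystander: square steel bench block, 64 x 64 x 22 mm, to the right of the case; origin at the centre of its underside.
- pin_vise: bystander: pin vise (slim hand tool, wood and steel), 98 mm long, 9 mm thick, lying across in front of the case's apron; origin at its middle, on the bench.
- magnifier: bystander: hand magnifier lying flat, lens 73 mm across with a wooden handle, 175 mm overall, at one side of the bench; origin under the lens centre.
- pliers: bystander: flat-nose pliers with dark grips lying flat, 145 mm long, at one side of the bench; origin near the rivet.
- ring_clamp: bystander: wooden ring clamp, 130 x 30 x 24 mm, lying at one side of the bench; origin at the centre of its underside.
- jar: bystander: small glass jar with steel cap, 52 mm across, 62 mm high, at one side of the bench; origin at the centre of its underside.
Things that resemble listed ones, but are neither listed nor needed, are in the scene too. What is shaped like the case but orange, pink or turquoise is not meant.

How it is judged (in metres and radians):
On the way, in this order (a step that is already met when the one before it is completed fails the run):
1. both buttons pressed down together (value of joint each of button_left, button_right above 0.2 rad), for 0.1 s.
2. both buttons still down while the lid has come up to (near) its stop (value of joint each of button_left, button_right above 0.15 rad and value of joint lid above 0.48 rad), for 0.1 s.
At the end, for the whole second after the job is handed in: The lid stands open at its stop (over 0.5 of 0.6 rad), both buttons are let go and back up (under 0.05 rad), and the case stands flat and still on the bench (value of joint lid above 0.5 rad and value of joint each of button_left, button_right below 0.05 rad and height (world z) of case below 0.005 m and angle between case's own z axis and vertical below 0.05 rad and linear speed of case below 0.02 m/s); the robot touches nothing.
It fails at once if the robot touches or prises the lid (over 1.5 N) (contact force between any of the fingers, the arm and lid above 1.5 N).
It fails at once if the case is lifted (over 10 mm) or tipped (over 0.12 rad) (height (world z) of case above 0.01 m or angle between case's own z axis and vertical above 0.12 rad).
It fails at once if the case is shoved along the bench by more than 25 mm (distance of case from where it was at the start of the episode above 0.025 m).
It fails at once if a tool lying around is moved by more than 20 mm (distance of any of burr_pot, bench_block, pin_vise, magnifier, pliers, ring_clamp, jar from where it was at the start of the episode above 0.02 m).
It also fails if it takes over 42 s, if anything falls off the work surface, if the arm or the gripper's body presses on something with over 40 N, if the wrist force passes 120 N, or if a joint passes its speed limit or range.

ROBOT

A 7-joint arm with a two-finger parallel gripper is mounted at the origin on the work surface. World frame = base frame: x ahead of the robot, y to its left, z up, the work surface at z = 0. Lengths are in m, angles in degrees, forces in N, time in s.
With the tool pointing down it reaches from about 0.425 to 0.875 m from the base axis. Payload 4.7 kg.
Tool frame: the origin (TCP) lies midway between the tips of the shut fingers; the grasp point (between the pads) lies 19 mm behind it; z points along the fingers, y is the direction in which the jaws open and shut (so a half turn about z gives the same grasp; the last joint's range is limited). The gripper opens to 87 mm and grips with 3 to 60 N. Pads are 19 mm wide; open, the fingers measure 117 mm over their backs; the gripper's body (75 mm by 190 mm) begins 51 mm behind the grasp point.
Start: joints at [-71.499, 18.392, -4.016, 83.108, 1.295, 78.541, -3.26], TCP at [0.198, 0.619, 0.223] pointing down, gripper open.
Joint ranges: [-163.93, 163.93], [-17.29, 119.83], [-79.2, 71.16], [3.27, 140.29], [-89.18, 269.18], [5.43, 117.66], [-154.24, 154.24]. Speed limits (degrees/s): [147.25, 147.25, 180, 180, 180, 180, 180].

INTERFACE

Orientations are given as [roll, pitch, yaw] about the fixed x, y, z axes, in that order (R = Rz(yaw) Ry(pitch) Rx(roll)).
In Python, from cell import env gives the robot as it stands.
- The arm moves only by the tool apply_moves, never from a script. Its argument "targets" is a list of rows, each a list of 2 entries, a list of its own where there are three numbers: the shift along the world's x, y, z in mm, then the turn, a rotation vector about the world's x, y, z in rad. A call has 1 to 8 rows; each row is the pose to reach, as a shift and turn from the pose commanded when the call began; what a row does not reach only later rows make up. A row lasts 1/10 s, in which the tool goes at most 50 mm and 8.59 degrees, less where a joint would pass 70% of its speed; a pose out of reach is approached as far as the arm can. A call with a gripper value outside its range is refused whole. "hand" is the finger opening in mm, from 0 to 87, set as the call begins (left out, the last holds). The fingers move at their own pace and stop on an object; "squeeze" is the grip in N (left out, the last holds). Time passes only in rows, so rows that repeat a pose let the fingers close. It gives the time, the measured TCP pose, the force and the opening at its end, in the units of the state.
- env.get_obs(): the state, without advancing time (a new reading comes with each control period).
- env.read_camera(name): name is "scene" or "top"; returns a dict with "image" (420x560x3 uint8, red, green, blue), "camera_matrix" (3x3 intrinsics, pixels), "camera_from_world" (4x4, takes a point from world to camera coordinates). Camera axes: x right, y down, z forward; pixel columns grow to the right and rows downward; lengths in m; the calibration is good to about 2 mm. A picture is of the moment at which its call begins. There is no depth.
- env.sign_off(): hands the job in, once; it reports no verdict.
Trained networks look in a picture, given as the dict that the camera call returned (one of the last four; its "shot" number tells which), for a name from the list of things; names that differ only in an ending like _2 or _b are one class to them, and where a whole thing is asked for, a point or a joint stands for the part that bears it (a point fixed in the world has none). Each returns a list of dicts, best first, with "conf" (0 to 1); they miss things now and then, are a little off and sometimes report something else, mostly with a low value. They report only what shows in the picture. A call takes as long as a camera call. They do not tell look-alikes from the thing itself.
- env.regions_of(picture, target): "region" (420x560 bool, what is visible of it) and "rect" ([left, top, right, bottom] in pixels, round what is visible of it).
The state is a dict: "time_s": time; "qpos": joint angles; "joint_velocities": joint speeds; "effort": joint torques, N m; "tool_pos": TCP position; "tool_rot": TCP orientation; "force": force on the tool from outside, world axes, zero at the start; "wrist_torque": the same for the moment, N m; "grip_width": finger opening in m.
Only numpy, scipy, OpenCV 4.12 (cv2) and the standard library are available. Lean on these libraries where they do the work, as an engineer would, in place of code of your own. Each camera call takes 0.05 s, during which the arm holds its last target. There are 200 camera calls.

## Working session

There is one attempt and no reset: what is moved stays moved. The work goes in short steps, Python scripts to look and compute and a tool call to move; the robot and the scene stay as the last step left them, time stands still between calls to the robot, and variables do not carry over. Pictures are saved under pics/ and viewed, about 8 in all and at most 12, crops included, and the job is handed in when it is done.

Besides the shell and the picture viewer there is one more tool, called after "Call:" as name(argument=value, ...) on one line, values as JSON. apply_moves: Moves the arm, as the interface text tells. Its arguments: {"type":"object","properties":{"targets":{"type":"array","items":{"type":"array"}},"hand":{"type":"number"},"squeeze":{"type":"number"}},"required":["targets"]}

```bash
mkdir -p pics; ls; python3 - <<'E'
from cell import env
import cv2, numpy as np
o=env.get_obs(); print(o['time_s'],o['tool_pos'],o['tool_rot'],o['force'],o['grip_width'])
for n in ['scene','top']:
    p=env.read_camera(n); cv2.imwrite(f'pics/{n}0.png',p['image'][:,:,::-1])
    print(n,p['camera_matrix'].tolist(),np.round(p['camera_from_world'],4).tolist())
    for t in ['case','button_left_top','button_right_top','lid_front','pin_vise','bench_block','burr_pot']:
        for r in env.regions_of(p,t)[:4]:
            ys,xs=np.nonzero(r['region']); print(t,round(r['conf'],2),r['rect'],xs.mean().round(1),ys.mean().round(1))
E
```

```text
pics
0.0 [0.19744757 0.61871342 0.22146378] [-1.79891449e+02  6.95869103e-03  1.62309477e+02] [ 0.25687191 -0.65771616 -0.35262486] 0.0866512220913466
scene [[472.7256563057724, 0.0, 281.95447633026714], [0.0, 472.7256563057724, 211.19554137198716], [0.0, 0.0, 1.0]] [[0.1992, 0.9799, 0.0075, -0.0928], [0.8182, -0.1621, -0.5516, -0.3586], [-0.5393, 0.116, -0.8341, 1.5731], [0.0, 0.0, 0.0, 1.0]]
case 0.95 [203.4, 234.5, 277.0, 302.2] 239.5 265.7
case 0.95 [154.8, 147.2, 226.8, 214.2] 190.1 179.9
case 0.92 [323.4, 235.3, 389.3, 295.2] 353.3 265.1
case 0.69 [211.0, 234.7, 275.5, 294.3] 240.6 265.2
button_left_top 0.59 [232.1, 236.9, 242.7, 243.3] 236.0 238.7
button_left_top 0.58 [184.4, 186.7, 196.9, 200.9] 190.2 194.9
button_left_top 0.46 [368.8, 267.7, 387.3, 281.1] 376.7 274.5
button_left_top 0.42 [270.0, 193.3, 278.4, 209.0] 273.8 201.9
button_right_top 0.64 [292.0, 188.5, 297.7, 207.6] 293.1 200.1
button_right_top 0.62 [214.7, 241.2, 222.1, 253.4] 218.0 247.5
button_right_top 0.58 [202.1, 180.3, 217.6, 194.9] 207.6 186.9
lid_front 0.87 [256.8, 157.7, 309.1, 196.8] 281.3 176.0
lid_fr
[... 891 characters left out ...]

case 0.69 [234.7, 215.3, 288.3, 279.0] 262.9 248.4
button_left_top 0.58 [349.8, 249.8, 362.9, 264.8] 356.6 255.1
button_left_top 0.39 [192.4, 130.6, 207.0, 136.1] 199.7 133.1
button_right_top 0.65 [250.0, 218.3, 260.0, 235.0] 255.5 227.8
button_right_top 0.63 [334.6, 254.6, 342.9, 270.0] 338.7 263.0
button_right_top 0.48 [330.3, 176.8, 343.2, 196.5] 336.2 186.4
lid_front 0.93 [292.3, 140.2, 348.2, 186.5] 320.7 162.7
lid_front 0.82 [327.2, 261.0, 389.0, 312.7] 360.5 285.3
lid_front 0.78 [234.8, 236.2, 290.4, 279.8] 261.6 256.3
lid_front 0.61 [200.7, 119.7, 244.9, 177.3] 223.2 147.7
bench_block 0.74 [350.5, 142.4, 380.6, 172.0] 365.6 156.3
burr_pot 0.9 [267.8, 167.4, 287.6, 189.3] 275.7 176.7
```

```bash
python3 - <<'E'
import cv2, numpy as np
s=cv2.imread('pics/scene0.png'); t=cv2.imread('pics/top0.png')
cv2.imwrite('pics/s1.png',cv2.resize(s[120:330,60:480],(800,400),interpolation=cv2.INTER_CUBIC))
cv2.imwrite('pics/t1.png',cv2.resize(t[100:320,140:433],(799,600),interpolation=cv2.INTER_CUBIC))
E
```

```text
(no output)
```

View pics/s1.png

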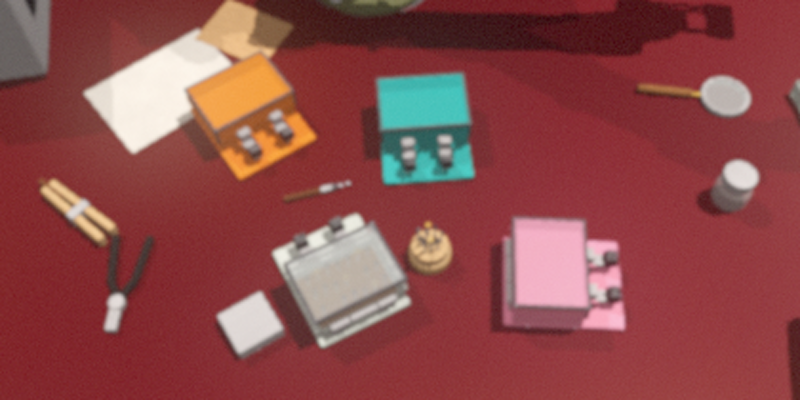

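View pics/t1.png

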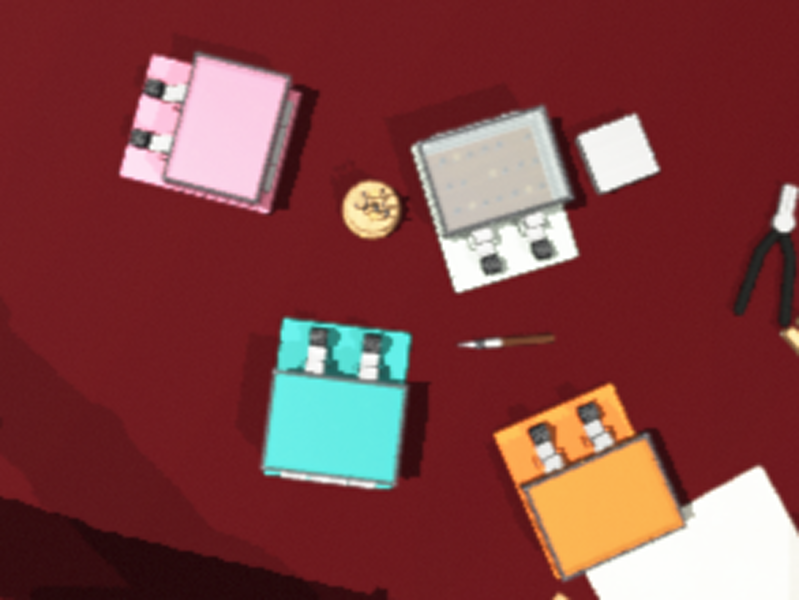

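The real case is the clear-lidded aluminium one: top picture about (323,170), scene about (240,266). The orange, pink and turquoise ones are look-alikes. In the top picture its buttons are at about (320,196) for the left (+y) and (338,191) for the right. Next I'll triangulate these.

```bash
cat > h.py <<'E'
from cell import env
import cv2, numpy as np
def ray(p,uv,z):
    K=p['camera_matrix'];T=p['camera_from_world'];R=T[:3,:3];c=-R.T@T[:3,3]
    d=R.T@np.linalg.solve(K,[uv[0],uv[1],1]); return c+d*(z-c[2])/d[2]
def proj(p,X):
    q=p['camera_from_world']@np.append(X,1); q=p['camera_matrix']@q[:3]; return q[:2]/q[2]
def tri(ps,uvs):
    P=[p['camera_matrix']@p['camera_from_world'][:3] for p in ps]
    X=cv2.triangulatePoints(P[0],P[1],np.float64(uvs[0]),np.float64(uvs[1]))[:,0]; return X[:3]/X[3]
def dark(p,uv,r=9,th=90):
    g=cv2.cvtColor(p['image'],cv2.COLOR_RGB2GRAY).astype(float)
    u,v=np.round(uv).astype(int); w=g[v-r:v+r+1,u-r:u+r+1]
    return w
E
python3 - <<'E'
from h import *
t=env.read_camera('top'); s=env.read_camera('scene')
def blob(p,uv,th,r=8):
    im=p['image'].astype(int); m=(im.max(2)<th).astype(np.uint8)
    n,l,st,c=cv2.connectedComponentsWithStats(m)
    out=[(np.linalg.norm(c[i]-uv),c[i].round(1),st[i].tolist()) for i in range(1,n)]
    return min(out,key=lambda a:a[0])
for th in (80,110):
  for p,uvs in((t,[(320,196.4),(338.4,190.9)]),(s,[(236.2,237.6),(218,246.5)])):
    for uv in uvs: print(th,blob(p,uv,th))
L=[ray(t,(320,196.4),.036),ray(t,(338.4,190.9),.036)]
print('L,R',np.round(L,4))
print('scene',[ray(s,(236.2,237.6),.036).round(4),ray(s,(218,246.5),.036).round(4)])
cL,cR=[140+455/2.727,100+292/2.727],[140+579/2.727,100+255/2.727]
a=ray(t,cL,.008);b=ray(t,cR,.008);print('apron corners',a,b,np.linalg.norm(a-b),np.degrees(np.arctan2(-(b-a)[0],-(b-a)[1])))
for q in((458,343),(554,338)): print('vise',ray(t,(140+q[0]/2.727,100+q[1]/2.727),.005).round(3))
cv2.imwrite('pics/crop2.png',np.hstack([cv2.resize(p['image'][v-25:v+25,u-25:u+25,::-1],(400,400),interpolation=cv2.INTER_CUBIC) for p,u,v in((t,329,190),(s,227,245))]))
E
```

```text
80 (np.float64(2.4000000000000057), array([320., 194.]), [320, 194, 1, 1, 1])
80 (np.float64(2.3884500994475375), array([338.3, 193.3]), [336, 192, 6, 3, 7])
80 (np.float64(48.71242141384475), array([274.5, 207.5]), [273, 207, 4, 2, 8])
80 (np.float64(67.45494792822836), array([259.6, 193.4]), [259, 190, 2, 8, 10])
110 (np.float64(0.42428571207727594), array([319.6, 196.4]), [317, 193, 7, 7, 33])
110 (np.float64(0.35021859063227556), array([338.1, 191. ]), [335, 188, 7, 7, 35])
110 (np.float64(1.7448336437736671), array([236. , 239.3]), [234, 238, 5, 4, 12])
110 (np.float64(1.4191155304938579), array([217.9, 247.9]), [216, 247, 5, 3, 12])
L,R [[ 0.5162 -0.136   0.036 ]
 [ 0.532  -0.1868  0.036 ]]
scene [array([ 0.5209, -0.1346,  0.036 ]), array([ 0.5382, -0.185 ,  0.036 ])]
apron corners [ 0.48842434 -0.10257797  0.008     ] [ 0.52823604 -0.23074091  0.008     ] 0.1342039919157269 -17.256544259619375
vise [ 0.436 -0.106  0.005]
vise [ 0.442 -0.205  0.005]
```

View pics/crop2.png

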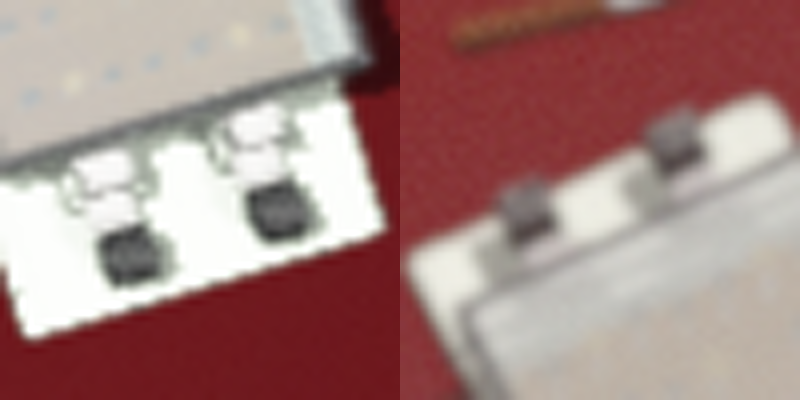

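The enlarged crop confirms it: black rollers on steel arms on the pale apron of the clear-lidded case.

- **Yaw and spacing:** the two buttons come out 53 mm apart (54 expected). The case yaw is about 17.3°.
- **Apron check:** the apron's front edge is 134 mm wide (132 expected) and lies 16.5 mm in front of the buttons (16 expected).
- **Target:** the midpoint between the buttons is about (0.524, -0.1615).

I'll swing over at height and turn by -145° on the way.

Call:
apply_moves(targets=[[[25, -30, 0], [0, 0, -0.13]], [[50, -60, 0], [0, 0, -0.26]], [[76, -90, 0], [0, 0, -0.39]], [[101, -120, 0], [0, 0, -0.52]], [[126, -150, 0], [0, 0, -0.65]], [[151, -180, 0], [0, 0, -0.78]], [[177, -210, 0], [0, 0, -0.91]], [[202, -239, 0], [0, 0, -1.04]]], hand=42)

```text
time_s: 1.7
tool_pos: [0.4006, 0.3788, 0.2229]
tool_rot: [180.0, -0.0, 102.4]
force: [-0.1, 0.1, -0.0]
grip_width: 0.0428
```

Call:
apply_moves(targets=[[[17, -44, 0], [0, 0, -0.13]], [[35, -88, 0], [0, 0, -0.26]], [[52, -132, 0], [0, 0, -0.39]], [[70, -176, 0], [0, 0, -0.52]], [[88, -220, 0], [0, 0, -0.65]], [[105, -264, 0], [0, 0, -0.78]], [[122, -308, 0], [0, 0, -0.91]], [[140, -350, 0], [0, 0, -1.04]]])

```text
time_s: 2.5
tool_pos: [0.54, 0.0282, 0.2231]
tool_rot: [180.0, -0.1, 42.8]
force: [-0.3, 1.1, -0.2]
grip_width: 0.0418
```

Call:
apply_moves(targets=[[[-4, -40, -15], [0, 0, -0.11]], [[-8, -80, -30], [0, 0, -0.22]], [[-12, -120, -45], [0, 0, -0.33]], [[-15, -160, -60], [0, 0, -0.4]], [[-17, -192, -75], [0, 0, -0.45]], [[-17, -192, -85], [0, 0, -0.45]], [[-17, -192, -85], [0, 0, -0.45]], [[-17, -192, -85], [0, 0, -0.45]]])

```text
time_s: 3.3
tool_pos: [0.523, -0.1602, 0.1377]
tool_rot: [-180.0, -0.0, 17.5]
force: [0.9, -0.2, 0.3]
grip_width: 0.042
```

Call:
apply_moves(targets=[[[0, -1, -20], [0, 0, 0]], [[0, -1, -40], [0, 0, 0]], [[0, -1, -60], [0, 0, 0]], [[0, -1, -78], [0, 0, 0]], [[0, -1, -78], [0, 0, 0]], [[0, -1, -78], [0, 0, 0]]])

```text
time_s: 3.9
tool_pos: [0.5234, -0.1616, 0.0604]
tool_rot: [180.0, -0.0, 17.5]
force: [0.6, -0.5, 0.4]
grip_width: 0.0419
```

```bash
python3 - <<'E'
from h import *
o=env.get_obs(); print(o['time_s'],o['tool_pos'],o['tool_rot'],o['force'],o['grip_width'])
t=env.read_camera('top'); s=env.read_camera('scene')
a=np.radians(17.3)
for n,p in(('t',t),('s',s)):
    im=p['image'][:,:,::-1].copy(); 
    for sg in(27,-27):
        X=np.array([.524-np.sin(a)*sg/1e3,-.1615+np.cos(a)*sg/1e3,.039]); u,v=proj(p,X); print(n,u,v)
u,v=227,240
c1=cv2.resize(s['image'][200:290,182:272,::-1],(540,540),interpolation=cv2.INTER_CUBIC)
cv2.imwrite('pics/c3.png',c1)
E
```

```text
3.9 [ 0.52343201 -0.1616304   0.06037296] [ 1.79992993e+02 -4.45147771e-02  1.74756025e+01] [ 0.58910545 -0.52875546  0.39087039] 0.0418966208231495
t 320.02029839786366 196.37326520123307
t 338.7602788719521 190.77450216785496
s 235.40127618979446 235.50542172376237
s 216.68860965953053 244.0425301950141
```

View pics/c3.png

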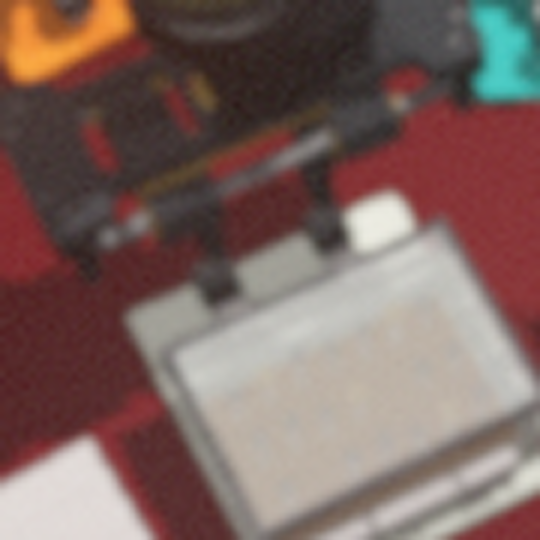

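The fingertips sit over both black buttons, with tips near scene (218,246) and (236,238). The lid is clear of the gripper body. I'll press now.

Call:
apply_moves(targets=[[[0, 0, -8], [0, 0, 0]], [[0, 0, -16], [0, 0, 0]], [[0, 0, -20], [0, 0, 0]], [[0, 0, -23], [0, 0, 0]], [[0, 0, -26], [0, 0, 0]], [[0, 0, -28], [0, 0, 0]], [[0, 0, -30], [0, 0, 0]], [[0, 0, -30], [0, 0, 0]]])

```text
time_s: 4.8
tool_pos: [0.5209, -0.1636, 0.0303]
tool_rot: [-179.9, 0.2, 17.3]
force: [-8.0, 0.6, 12.4]
grip_width: 0.0422
```

Call:
apply_moves(targets=[[[-2, 0, 0], [0, 0, 0]], [[-2, 0, 0], [0, 0, 0]], [[-2, 0, 0], [0, 0, 0]], [[-2, 0, 0], [0, 0, 0]]])

```text
time_s: 5.2
tool_pos: [0.5208, -0.1635, 0.0304]
tool_rot: [180.0, -0.0, 17.3]
force: [-1.6, -0.3, 8.0]
grip_width: 0.0419
```

```bash
python3 - <<'E'
from h import *
o=env.get_obs(); print(o['time_s'],o['tool_pos'],o['force'])
s=env.read_camera('scene')
cv2.imwrite('pics/c4.png',cv2.resize(s['image'][200:310,182:292,::-1],(550,550),interpolation=cv2.INTER_CUBIC))
E
```

```text
5.2 [ 0.52081278 -0.16354617  0.03044805] [-1.63194109 -0.34292869  7.96158597]
```

View pics/c4.png

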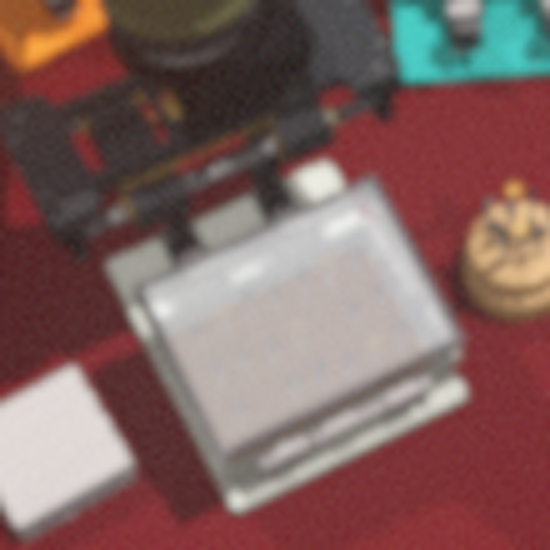

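The forces are now mild (8 N vertical, 1.6 N sideways), with z at 30.4 mm, so the buttons are nearly fully down. The lid's highlights have shifted, so it seems to be rising. I'll hold.

Call:
apply_moves(targets=[[[0, 0, 0], [0, 0, 0]], [[0, 0, 0], [0, 0, 0]], [[0, 0, 0], [0, 0, 0]], [[0, 0, 0], [0, 0, 0]], [[0, 0, 0], [0, 0, 0]], [[0, 0, 0], [0, 0, 0]], [[0, 0, 0], [0, 0, 0]], [[0, 0, 0], [0, 0, 0]]])

```text
time_s: 6.05
tool_pos: [0.5208, -0.1635, 0.0305]
tool_rot: [180.0, -0.0, 17.3]
force: [-2.8, 0.1, 9.0]
grip_width: 0.0421
```

Call:
apply_moves(targets=[[[0, 0, 0], [0, 0, 0]], [[0, 0, 0], [0, 0, 0]], [[0, 0, 0], [0, 0, 0]], [[0, 0, 0], [0, 0, 0]], [[0, 0, 0], [0, 0, 0]], [[0, 0, 0], [0, 0, 0]], [[0, 0, 0], [0, 0, 0]], [[0, 0, 0], [0, 0, 0]]])

```text
time_s: 6.85
tool_pos: [0.5208, -0.1636, 0.0305]
tool_rot: [180.0, -0.0, 17.3]
force: [-2.7, -0.3, 8.5]
grip_width: 0.0419
```

Call:
apply_moves(targets=[[[0, 0, 0], [0, 0, 0]], [[0, 0, 0], [0, 0, 0]], [[0, 0, 0], [0, 0, 0]], [[0, 0, 0], [0, 0, 0]], [[0, 0, 0], [0, 0, 0]], [[0, 0, 0], [0, 0, 0]], [[0, 0, 0], [0, 0, 0]], [[0, 0, 0], [0, 0, 0]]])

```text
time_s: 7.65
tool_pos: [0.5208, -0.1636, 0.0304]
tool_rot: [180.0, -0.0, 17.3]
force: [-2.8, -0.5, 8.0]
grip_width: 0.0422
```

```bash
python3 - <<'E'
from h import *
s=env.read_camera('scene')
cv2.imwrite('pics/c5.png',cv2.resize(s['image'][200:310,182:292,::-1],(550,550),interpolation=cv2.INTER_CUBIC))
a=np.radians(17.3);m=np.array([.524,-.1615]);ex=np.array([np.cos(a),np.sin(a)]);ey=np.array([-ex[1],ex[0]])
for d,z in((38,64),(73,115)):
  for w in(66,-66):
    q=m+ex*d/1e3+ey*w/1e3; u,v=proj(s,[*q,z/1e3]); print(d,z,w,((u-182)*5).round(),((v-200)*5).round())
E
```

```text
38 64 66 364.0 178.0
38 64 -66 128.0 286.0
73 115 66 392.0 179.0
73 115 -66 145.0 293.0
```

View pics/c5.png

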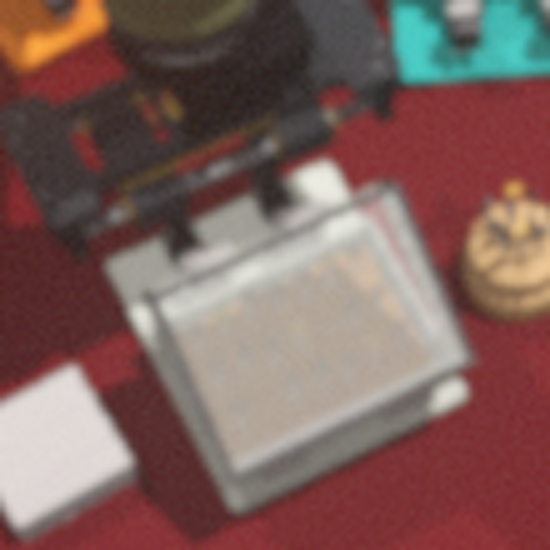

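The lid's front corners are at crop (392,183) and (150,293). That matches the prediction for fully open, (392,179) and (145,293). I'll hold a little longer to be sure it has reached the stop, and check that it is still.

Call:
apply_moves(targets=[[[0, 0, 0], [0, 0, 0]], [[0, 0, 0], [0, 0, 0]], [[0, 0, 0], [0, 0, 0]], [[0, 0, 0], [0, 0, 0]], [[0, 0, 0], [0, 0, 0]], [[0, 0, 0], [0, 0, 0]], [[0, 0, 0], [0, 0, 0]], [[0, 0, 0], [0, 0, 0]]])

```text
time_s: 8.5
tool_pos: [0.5208, -0.1635, 0.0305]
tool_rot: [180.0, -0.0, 17.3]
force: [-3.6, -0.1, 8.7]
grip_width: 0.0424
```

Call:
apply_moves(targets=[[[0, 0, 0], [0, 0, 0]], [[0, 0, 0], [0, 0, 0]], [[0, 0, 0], [0, 0, 0]], [[0, 0, 0], [0, 0, 0]], [[0, 0, 0], [0, 0, 0]], [[0, 0, 0], [0, 0, 0]], [[0, 0, 0], [0, 0, 0]], [[0, 0, 0], [0, 0, 0]]])

```text
time_s: 9.3
tool_pos: [0.5208, -0.1636, 0.0305]
tool_rot: [180.0, -0.0, 17.3]
force: [-2.9, -0.5, 7.5]
grip_width: 0.0424
```

```bash
python3 - <<'E'
from h import *
s=env.read_camera('scene')
c=cv2.resize(s['image'][200:310,182:292,::-1],(550,550),interpolation=cv2.INTER_CUBIC)
o=cv2.imread('pics/c5.png'); 
g=lambda i:np.float32(cv2.cvtColor(i,cv2.COLOR_BGR2GRAY)[180:480,130:480])
print(cv2.phaseCorrelate(g(o),g(c)), np.abs(g(o)-g(c)).mean(), np.abs(g(cv2.imread('pics/c4.png'))-g(c)).mean())
E
```

```text
((0.00018980803838530846, -0.04780556867598307), 0.5412612248173466) 1.2273238 14.7912
```

The lid is still at its stop with both buttons down. I'll let go straight up, backing off slightly towards the robot.

Call:
apply_moves(targets=[[[0, 0, 4], [0, 0, 0]], [[0, 0, 10], [0, 0, 0]], [[0, 0, 20], [0, 0, 0]], [[-6, -2, 35], [0, 0, 0]], [[-14, -4, 55], [0, 0, 0]], [[-24, -7, 80], [0, 0, 0]], [[-34, -10, 110], [0, 0, 0]], [[-40, -12, 140], [0, 0, 0]]])

```text
time_s: 10.15
tool_pos: [0.479, -0.1751, 0.1705]
tool_rot: [-180.0, 0.1, 17.3]
force: [0.3, 0.3, -0.8]
grip_width: 0.0419
```

Call:
apply_moves(targets=[[[-10, 40, 20], [0, 0, 0]], [[-15, 80, 30], [0, 0, 0]], [[-20, 120, 30], [0, 0, 0]], [[-20, 160, 30], [0, 0, 0]], [[-20, 200, 30], [0, 0, 0]], [[-20, 240, 30], [0, 0, 0]], [[-20, 240, 30], [0, 0, 0]], [[-20, 240, 30], [0, 0, 0]]])

```text
time_s: 10.95
tool_pos: [0.4601, 0.0655, 0.1995]
tool_rot: [179.9, 0.1, 17.5]
force: [0.1, -0.8, 0.4]
grip_width: 0.0419
```

```bash
python3 - <<'E'
from h import *
o=env.get_obs(); print(o['time_s'],o['tool_pos'],o['force'])
s=env.read_camera('scene');t=env.read_camera('top')
f=lambda p,y,x:cv2.resize(p['image'][y:y+110,x:x+110,::-1],(400,400),interpolation=cv2.INTER_CUBIC)
cv2.imwrite('pics/c6.png',np.hstack([f(s,200,182),f(t,120,280)]))
E
```

```text
10.95 [0.46009911 0.06551674 0.19952985] [ 0.14451802 -0.82837184  0.39932871]
```

View pics/c6.png

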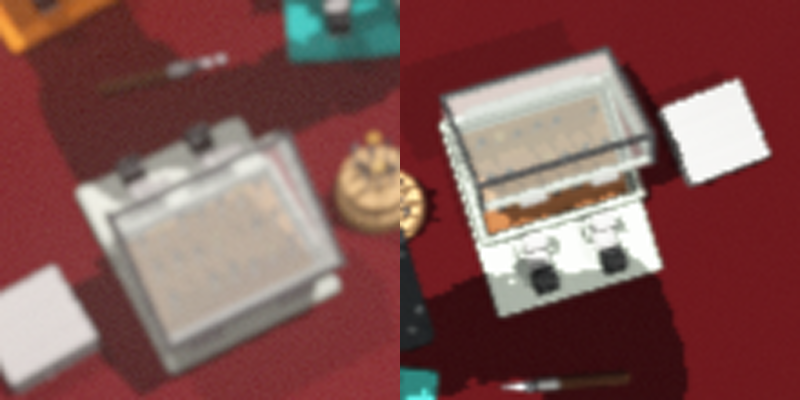

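The lid stands open, and the buttons are back at their original top pixels, (320,197) and (338,192). The pin vise, pot and block are where they were.

```bash
python3 -c "
from cell import env
print(env.sign_off())"
```

```text
the job is handed in; nothing more can be done
None
```

The burr case lid is open at its stop and the job is handed in, at about 11 s of the 42 s allowed. I pressed both buttons of the clear-lidded aluminium case together with the two fingertips, down to about 30 mm above the bench. I held them there for about 4.5 s until the lid stopped moving, then let go straight up and moved the arm clear.

**Last checks:**
- **Lid:** its front corners match the position predicted for fully open to within about 2 image pixels, and the picture did not change over the last 1.6 s of holding.
- **Buttons and case:** the buttons are back up at their original pixels, so the case has not visibly moved.
- **Tools nearby:** the pin vise, pot and bench block look undisturbed. I did not recheck the magnifier, pliers, ring clamp and jar, but the arm stayed well above the bench except at the case.
- **Forces:** the force on the tool is back to sensor noise, under 1 N.

**Disagreements:**
- As the fingers reached full press there was a brief 8 N sideways push on the tool. It dropped to about 3 N after I eased the target back 2 mm.
- The two cameras disagreed by about 5 mm on the buttons' distance from the robot. I mostly trusted the top camera, which agreed with the apron's edges.

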